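Clamp a blank in the drilling jig

TASK

Get the light wooden blank ready for drilling: with a fingertip, push it along its lane in the jig until its end butts against the blue end stop, then push the red-handled cam lever round with one finger until it is fully shut and the blank is clamped. Only push: do not lift the blank out of the jig, leave the other things on the table where they are, and take your hand clear at the end.

Things in the scene. Friction and masses are not known exactly. Their poses are not given: they have to be found in the camera images.
- jig: grey metal drilling jig fixed to the table: base plate 12 mm thick, x -50 to 95, y -100 to 130 mm in its frame. Origin on the table top, z up, +y along the lane to the end stop, +x from the lever side to the sprung-jaw side. The lane is 30 mm wide, centred on x = 30 mm, from a steel rail (top z = 18 mm) to the sprung jaw (top z = 38); a second rail lies at x 51. Blue housing behind the jaw, top z = 40
- stop_face (a point): point on the face of the blue end stop (50 x 16 mm, top 44 mm above the table, brass drill bush at its back), in the middle of the lane at the blank's mid-height: x 30, y 100, z 25.5 mm in the jig frame; axes as the jig
- blank_mid (a point): centre of the loose light-coloured square wooden blank, 27 x 120 x 27 mm, about 0.09 kg, lying on the plate in the lane, long axis = the point's y, underside 12 mm and top 39 mm above the table. The end to push is 60 mm from here towards the jig's -y. It starts 30 to 65 mm short of the stop; butted against it, its centre is at y = 40 mm in the jig frame
- lever_pivot (a point): point on the fixed vertical axis of the cam lever, at the height of the lever's middle (jig frame: x -7, y 30, z 41.5 mm); axes as the jig
- lever_grip (a point): point on the centre line of the lever's red plastic handle, 70 mm out from the pivot axis, 41.5 mm above the table; its x axis points outwards along the lever. The handle is up to 18 mm thick (z 32.5 to 50.5 mm), 46 to 88 mm out from the pivot; inwards of it a 12 mm wide dark steel bar leads to the cam
- lever (a joint): cam lever's angle, rad: 0 fully open, 2.094 fully shut (hard stop); grows anticlockwise seen from above. Direction from pivot to handle, anticlockwise from the jig's +x: 2.618 + value (0.524: towards the jig's -x; 2.094: towards -y, beside the blank). Starts at 0 to 0.6; turns easily, but the last part takes about 1 to 3 N at the handle as the cam squeezes the blank; stays where it is left
- jaw (a joint): travel in m of the sprung, rubber-faced steel jaw on the +x side of the lane: 0 with nothing clamped, about 0.003 when the cam clamps the blank against it
- dark_blank: bystander: loose dark wooden blank, 27 x 140 x 27 mm, to the right of the jig; origin at its underside
- whetstone: bystander: grey whetstone, 33 x 68 x 27 mm; origin at its underside
- sanding_block: bystander: brown sanding block, 52 x 92 x 32 mm, to the left of the jig; origin at its underside
- collet: bystander: small standing steel collet, 25 mm across, 40 mm high, to the left of the jig; origin at its underside
Mind the look-alikes: they are no part of the job. What is meant by the part that bears blank_mid is not orange or pink, and is the larger of those in its own colour.

How it is judged:
By the outcome, as a careful person would: the job done as asked, in the order asked, and still so for the second after the job is handed in, with the robot touching nothing.
It also fails if it takes over 54 s, if anything falls off the work surface, if the arm or the gripper's body presses on something with over 40 N, if the wrist force passes 120 N, or if a joint passes its speed limit or range.

ROBOT

A 6-joint arm with a two-finger parallel gripper is mounted at the origin on a cart in front of the work surface, level with it; the furniture and walls round the work are solid. World frame = base frame: x ahead of the robot, y to its left, z up, the work surface at z = 0. Lengths are in m, angles in rad, forces in N, time in s.
With the tool pointing down it reaches from about 0.35 to 0.975 m from the base axis. Payload 4.9 kg.
Tool frame: the origin (TCP) lies midway between the tips of the shut fingers; the grasp point (between the pads) lies 19 mm behind it; z points along the fingers, y is the direction in which the jaws open and shut (so a half turn about z gives the same grasp; the last joint's range is limited). The gripper opens to 85 mm and grips with 20 to 120 N. Pads are 22 mm wide; open, the fingers measure 114 mm over their backs; the gripper's body (76 mm by 85 mm) begins 54 mm behind the grasp point. The pads swing forward as they close: fully open they stand 13 mm farther back than shut.
Start: joints at [-1.261, 0.053, 1.613, -0, 1.476, -0.119], TCP at [0.26, -0.568, 0.231] pointing down, gripper open.
Joint ranges: [-3.01, 3.01], [-1.01, 2.22], [0.06, 2.58], [-1.02, 4.17], [0.09, 2.62], [-3.14, 3.14]. Speed limits (rad/s): [2.57, 2.57, 3.14, 3.14, 3.14, 3.14].

INTERFACE

Orientations are given as a rotation vector (axis times angle).
In Python, from station import ctrl gives the robot as it stands.
- The arm moves only by the tool play_rows, never from a script. Its argument "motion" is a list that holds one entry, the list of rows, each a list of 7 numbers: the closure, from -1 (fully open) to 1 (shut), then the shift along the tool's x, y, z in cm, then the turn, a rotation vector about the tool's x, y, z in degrees. A call has 1 to 20 rows; each row is the pose to reach, as a shift and turn from the pose measured when the call began, along the tool's axes at that moment; what a row does not reach only later rows make up. A row lasts 1/8 s, in which the tool goes at most 62.5 mm and 10.7 degrees, less where a joint would pass 70% of its speed; a pose out of reach is approached as far as the arm can. A call with a gripper value outside its range is refused whole. The fingers move at their own pace and stop on an object; "newtons" is the grip in N (left out, the last holds). Time passes only in rows, so rows that repeat a pose let the fingers close. It gives the time, the measured TCP pose, the force and the opening at its end, in the units of the state.
- ctrl.get_obs(): the state, without advancing time (a new reading comes with each control period).
- ctrl.get_image(name): name is "scene" or "side" or "wrist"; returns a dict with "color" (384x512x3 uint8, red, green, blue), "mtx" (3x3 intrinsics, pixels), "T" (4x4, takes a point from camera to world coordinates). Camera axes: x right, y up, looking along -z (the intrinsics and any distortion apply to the point x, -y, -z); pixel columns grow to the right and rows downward; lengths in m; the calibration is good to about 2 mm. The wrist camera is an equidistant fisheye: a pixel r from the principal point sees the ray r / f radians off the axis. A picture is of the moment at which its call begins. There is no depth.
- ctrl.finish_job(): hands the job in, once; it reports no verdict.
The state is a dict: "t": time; "q": joint angles; "dq": joint speeds; "effort": joint torques, N m; "tool_pos": TCP position; "tool_rot": TCP orientation; "contact_force": force on the tool from outside, world axes, zero at the start; "wrist_torque": the same for the moment, N m; "opening": finger opening in m.
Only numpy, scipy, OpenCV 4.12 (cv2) and the standard library are available. Lean on these libraries where they do the work, as an engineer would, in place of code of your own. Each camera call takes 0.05 s, during which the arm holds its last target.

## Working session

There is one attempt and no reset: what is moved stays moved. The work goes in short steps, Python scripts to look and compute and a tool call to move; the robot and the scene stay as the last step left them, time stands still between calls to the robot, and variables do not carry over. Pictures are saved under pics/ and viewed, and the job is handed in when it is done.

Besides the shell and the picture viewer there is one more tool, called after ">>>" by a JSON object that holds its "name" and its "arguments", one argument or row to a line. play_rows: Moves the arm, as the interface text tells. Its arguments: {"type":"object","properties":{"motion":{"type":"array"},"newtons":{"type":"number"}},"required":["motion"]}

```bash
mkdir -p pics; cat > h.py <<'E'
import numpy as np,cv2,json
from station import ctrl
def snap(n,f):
    d=ctrl.get_image(n); cv2.imwrite('pics/'+f+'.png',d['color'][:,:,::-1]); np.savez('pics/'+f+'.npz',**{k:d[k] for k in('color','mtx','T')}); return d
def ray(d,px):
    K=d['mtx'];T=d['T'];x=(px[0]-K[0,2])/K[0,0];y=(px[1]-K[1,2])/K[1,1]
    v=T[:3,:3]@np.array([x,-y,-1.]);return T[:3,3],v
def onz(d,px,z):
    o,v=ray(d,px);return o+v*(z-o[2])/v[2]
def proj(d,p):
    T=d['T'];c=T[:3,:3].T@(np.asarray(p)-T[:3,3]);K=d['mtx']
    return np.array([K[0,0]*c[0]/-c[2]+K[0,2],K[1,1]*(-c[1])/-c[2]+K[1,2]])
E
python3 - <<'E'
from h import *
for n in('scene','side','wrist'):
    d=snap(n,n+'0');print(n,d['mtx'].tolist(),d['T'].round(3).tolist(),[k for k in d])
o=ctrl.get_obs();print({k:np.round(v,3).tolist() for k,v in o.items()})
E
```

```text
scene [[462.1754219205631, 0.0, 246.61220360459268], [0.0, 462.1754219205631, 191.729563514482], [0.0, 0.0, 1.0]] [[0.995, -0.029, 0.096, 0.65], [0.099, 0.434, -0.896, -1.241], [-0.016, 0.901, 0.434, 0.666], [0.0, 0.0, 0.0, 1.0]] ['color', 'mtx', 'T']
side [[372.7223980265735, 0.0, 255.23743778114164], [0.0, 372.7223980265735, 195.2388958086265], [0.0, 0.0, 1.0]] [[-0.888, 0.201, -0.413, 0.137], [-0.459, -0.383, 0.802, 0.773], [0.003, 0.902, 0.432, 0.479], [0.0, 0.0, 0.0, 1.0]] ['color', 'mtx', 'T']
wrist [[297.3186396354542, 0.0, 258.58446503250764], [0.0, 297.3186396354542, 193.79694777394485], [0.0, 0.0, 1.0]] [[0.416, 0.877, 0.239, 0.32], [-0.909, 0.402, 0.107, -0.541], [-0.002, -0.262, 0.965, 0.373], [0.0, 0.0, 0.0, 1.0]] ['color', 'mtx', 'T']
{'t': 0.15, 'q': [-1.261, 0.053, 1.614, 0.0, 1.476, -0.119], 'dq': [0.0, -0.001, -0.005, -0.0, -0.002, -0.0], 'effort': [0.001, -39.424, -37.072, -0.0, 0.005, -0.0], 'tool_pos': [0.26, -0.568, 0.23], 'tool_rot': [-3.068, -0.668, 0.0], 'contact_force': [-0.189, 0.329, 1.054], 'wrist_torque': [0.036, -0.01, -0.017], 'opening': 0.085}
```

View pics/scene0.png

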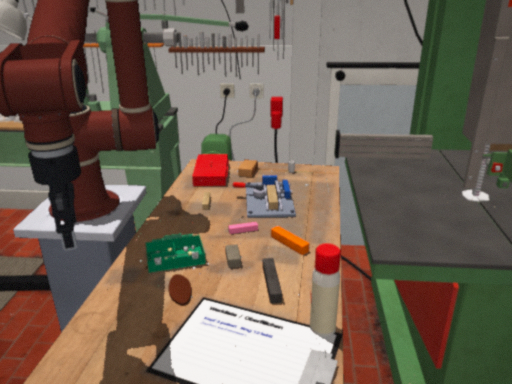

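View pics/side0.png

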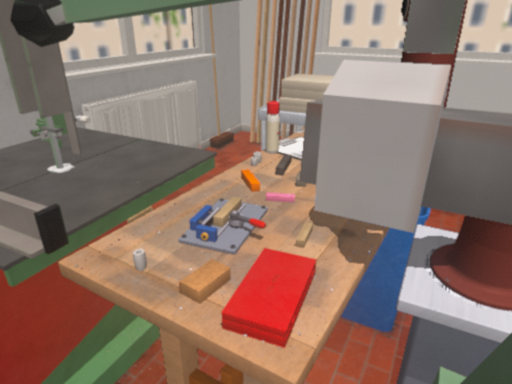

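View pics/wrist0.png

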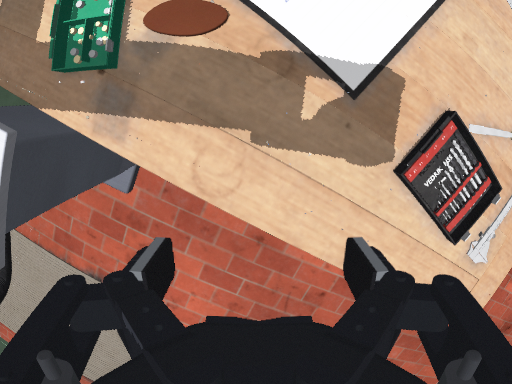

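```bash
python3 - <<'E'
import cv2,numpy as np
a=cv2.imread('pics/scene0.png')[160:225,190:320];b=cv2.imread('pics/side0.png')[185:260,170:280]
cv2.imwrite('pics/c1.png',cv2.resize(a,(780,390),interpolation=2));cv2.imwrite('pics/c2.png',cv2.resize(b,(770,525),interpolation=2))
E
```

```text
(no output)
```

View pics/c1.png

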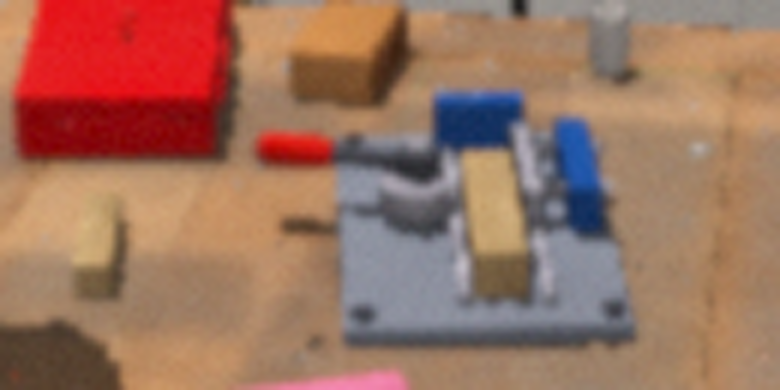

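View pics/c2.png

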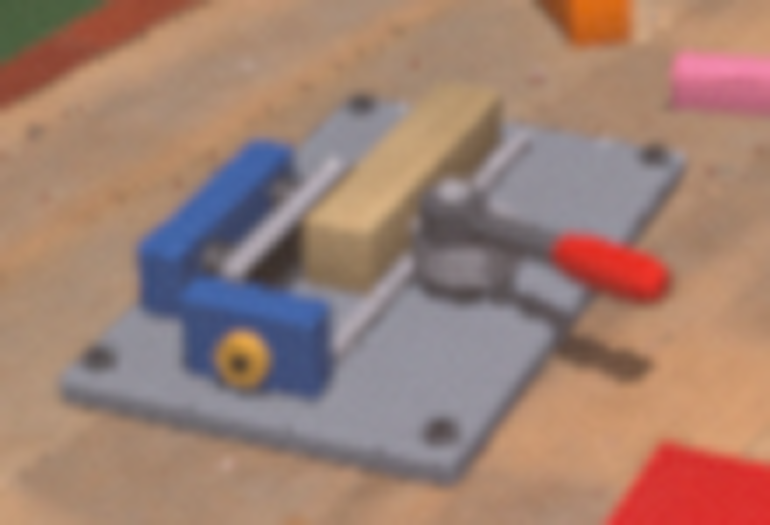

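```bash
cat > jig.py <<'E'
from h import *
def fit(J,W):
    J=np.array(J)[:,:2];W=np.array(W)[:,:2];jc=J.mean(0);wc=W.mean(0);a=J-jc;b=W-wc
    th=np.arctan2((a[:,0]*b[:,1]-a[:,1]*b[:,0]).sum(),(a*b).sum());R=np.array([[np.cos(th),-np.sin(th)],[np.sin(th),np.cos(th)]])
    t=wc-R@jc;return th,t,(W-(J@R.T+t))
E
python3 - <<'E'
from jig import *
C=[(.095,.13),(-.05,.13),(-.05,-.1),(.095,-.1)]
d=np.load('pics/side0.npz')
px=[(170+x/7,185+y/7) for x,y in[(65,380),(450,463),(685,155),(355,98)]]
W=[onz(d,p,.012) for p in px];print(np.round(W,4))
th,t,r=fit(C,W);print(th,t,r.round(4))
d=np.load('pics/scene0.npz')
px=[(190+x/6,160+y/6) for x,y in[(345,326),(632,326)]]
print(np.round([onz(d,p,.012) for p in px],4))
R=np.array([[np.cos(th),-np.sin(th)],[np.sin(th),np.cos(th)]])
for nm,p in(('push end y',(.03,-.06)),('piv',(-.007,.03)),('stop',(.03,.1))):print(nm,R@np.array(p)+t)
print(onz(d,(190+290/6,160+148/6),.0415))
E
```

```text
[[ 0.6302  0.2001  0.012 ]
 [ 0.4926  0.1829  0.012 ]
 [ 0.518  -0.0412  0.012 ]
 [ 0.6579 -0.0244  0.012 ]]
0.11893059930809964 [0.55411261 0.06177861] [[-0.0029 -0.0021]
 [ 0.0036 -0.002 ]
 [ 0.0016  0.0022]
 [-0.0024  0.0018]]
[[ 0.5227 -0.0465  0.012 ]
 [ 0.6633 -0.0366  0.012 ]]
push end y [0.59101972 0.00576196]
piv [0.54360255 0.09073614]
stop [0.57203565 0.16463174]
[0.47967323 0.09570929 0.0415    ]
```

Light candidates: the blank in the lane (scene 272,197; side 228,211), the smaller light block on the table (scene 206,201), orange (290,240) and pink (243,228). The one in the lane is the larger light-coloured one, so I choose that; the crop shows it between the rails. The lever handle is at scene (238,185).

```bash
python3 - <<'E'
from jig import *
d=np.load('pics/scene0.npz')
for p in((322,335),(327,255),(206,205),(290,240),(243,228),(200,250),(210,170)):print(p,onz(d,p,0).round(3),onz(d,p,.18).round(3))
E
```

```text
(322, 335) [ 0.719 -0.519  0.   ] [ 0.7   -0.714  0.18 ]
(327, 255) [ 0.745 -0.228  0.   ] [ 0.72  -0.502  0.18 ]
(206, 205) [0.384 0.027 0.   ] [ 0.456 -0.316  0.18 ]
(290, 240) [ 0.65  -0.161  0.   ] [ 0.65  -0.453  0.18 ]
(243, 228) [ 0.516 -0.106  0.   ] [ 0.552 -0.413  0.18 ]
(200, 250) [ 0.415 -0.229  0.   ] [ 0.478 -0.502  0.18 ]
(210, 170) [0.349 0.305 0.   ] [ 0.43  -0.113  0.18 ]
```

Path is clear of the bottle (0.72, −0.52).

>>> {"name": "play_rows", "arguments": {
  "motion": [
    [[1,5,-4.3,0,0,0,2],[1,10,-8.7,0,0,0,4],[1,15,-13,0,0,0,6],[1,20,-17.3,0,0,0,8],[1,25,-21.7,0,0,0,10],[1,30,-26,0,0,0,12],[1,35,-30.3,0,0,0,14],[1,40,-34.7,0,0,0,16],[1,45,-39,0,0,0,17.8],[1,49.5,-43.3,0,0,0,17.8],[1,49.5,-43.3,0,0,0,17.8],[1,49.5,-43.3,0,0,0,17.8],[1,49.5,-43.3,0,0,0,17.8]]
  ]
}}

```text
t: 1.78
tool_pos: [0.5295, 0.0312, 0.2307]
tool_rot: [-3.135, -0.185, 0.002]
contact_force: [-0.6, -0.7, 0.2]
opening: 0.0003
```

```bash
python3 - <<'E'
from h import *
for n in('wrist','side'): snap(n,n+'1')
o=ctrl.get_obs();print({k:np.round(v,4).tolist() for k,v in o.items()})
E
```

```text
{'t': 1.875, 'q': [-0.0832, -0.1746, 1.831, 0.0012, 1.4862, 1.3709], 'dq': [-0.0062, -0.0006, 0.0001, 0.0009, -0.0011, 0.0019], 'effort': [0.4065, -29.347, -37.1341, 0.02, 0.0024, -0.0025], 'tool_pos': [0.5295, 0.0306, 0.231], 'tool_rot': [-3.1349, -0.183, 0.0011], 'contact_force': [-0.2952, 0.5713, 0.1305], 'wrist_torque': [-0.063, -0.0024, 0.0192], 'opening': -0.0002}
```

View pics/wrist1.png

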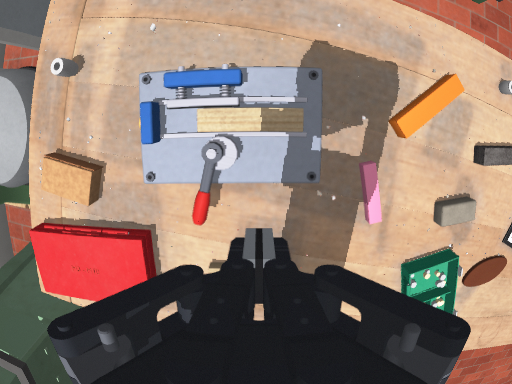

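```bash
python3 - <<'E'
import cv2
a=cv2.imread('pics/wrist1.png')[55:235,130:330]
cv2.imwrite('pics/c3.png',cv2.resize(a,(660,594),interpolation=2))
E
```

```text
(no output)
```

View pics/c3.png

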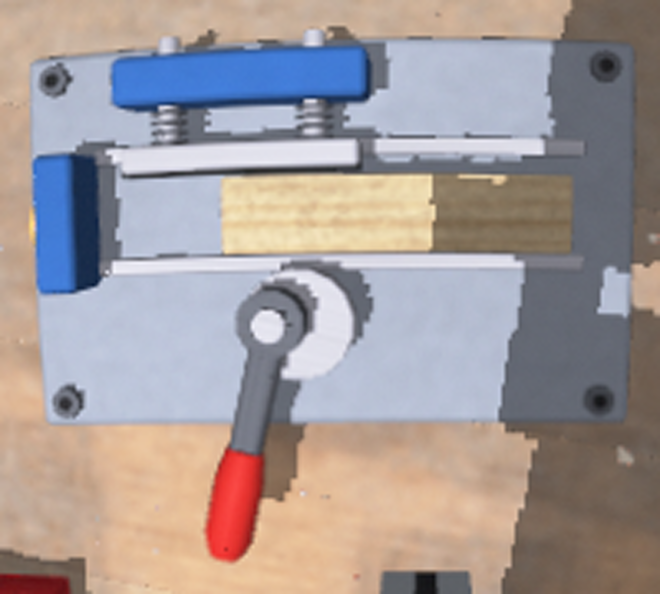

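```bash
cat >> h.py <<'E'
def wray(d,px):
    K=d['mtx'];u=np.array([px[0]-K[0,2],px[1]-K[1,2]])/K[0,0];r=np.linalg.norm(u)
    s=np.sin(r)/r if r>1e-9 else 1.
    v=d['T'][:3,:3]@np.array([u[0]*s,-u[1]*s,-np.cos(r)]);return d['T'][:3,3],v
def wonz(d,px,z):
    o,v=wray(d,px);return o+v*(z-o[2])/v[2]
E
python3 - <<'E'
from jig import *
d=np.load('pics/wrist1.npz')
c=lambda x,y:(130+x/3.3-.5*(1-1/3.3),55+y/3.3-.5*(1-1/3.3))
C=[(.095,.13),(.095,-.1),(-.05,-.1),(-.05,.13)]
W=[wonz(d,c(*p),.012) for p in[(31,63),(633,42),(627,418),(48,422)]]
th,t,r=fit(C,W);print(th,t,r.round(4).tolist())
R=np.array([[np.cos(th),-np.sin(th)],[np.sin(th),np.cos(th)]])
J=lambda p:(R.T@(p[:2]-t)).round(4)
print('blank top ends',[J(wonz(d,c(*p),.039)) for p in((572,177),(572,251),(221,177),(221,254))])
piv=wonz(d,c(268,325),.052);print('piv',J(piv))
h=[J(wonz(d,c(*p),.0415)) for p in((230,535),(245,460),(208,530),(256,535))];print(h)
print('stop',[J(wonz(d,c(*p),.044)) for p in((97,157),(98,288))])
d=np.load('pics/side1.npz');o=[(.095,.13),(-.05,.13),(-.05,-.1),(.095,-.1)]
for p in o: print(proj(d,[*(R@np.array(p)+t),.012]).round(1))
E
```

```text
0.12433685389472234 [0.55916513 0.05608517] [[-0.0015, -0.0017], [-0.0014, 0.0012], [0.0011, 0.0014], [0.0017, -0.001]]
blank top ends [array([ 0.0416, -0.0717]), array([ 0.0161, -0.0719]), array([0.043 , 0.0477]), array([0.0163, 0.0484])]
piv [-0.0071  0.0306]
[array([-0.0848,  0.0499]), array([-0.0565,  0.0426]), array([-0.0829,  0.058 ]), array([-0.0847,  0.0402])]
stop [array([0.0524, 0.0907]), array([0.0066, 0.0922])]
[177.7 237.9]
[234.9 250.1]
[267.8 205.6]
[219.7 197.5]
```

View pics/side1.png

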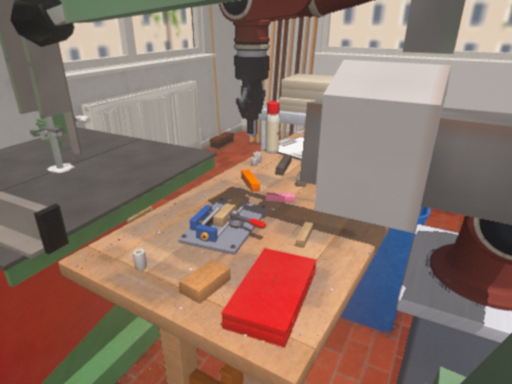

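>>> {"name": "play_rows", "arguments": {
  "motion": [
    [[1,3.2,5.2,3,0,0,-0.4],[1,6.3,10.3,6,0,0,-0.4],[1,6.3,10.3,11,0,0,-0.4],[1,6.3,10.3,15,0,0,-0.4],[1,6.3,10.3,18,0,0,-0.4],[1,6.3,10.3,20.5,0,0,-0.4],[1,6.3,10.3,20.5,0,0,-0.4],[1,6.3,10.3,20.5,0,0,-0.4]]
  ]
}}

```text
t: 2.88
tool_pos: [0.6046, -0.065, 0.0271]
tool_rot: [-3.135, -0.192, -0.002]
contact_force: [0.6, 0.4, -0.3]
opening: 0.0001
```

```bash
python3 - <<'E'
from h import *
for n in('wrist','side','scene'): snap(n,n+'2')
a=cv2.imread('pics/scene2.png')[150:230,180:320]
b=cv2.imread('pics/side2.png')[170:260,160:290]
cv2.imwrite('pics/c4.png',np.vstack([cv2.resize(a,(520,297),interpolation=2),cv2.resize(b,(520,300),interpolation=2)]))
o=ctrl.get_obs();print({k:np.round(v,4).tolist() for k,v in o.items()})
E
```

```text
{'t': 3.025, 'q': [-0.2291, 0.2194, 1.7926, 0.0012, 1.1275, 1.2179], 'dq': [0.005, 0.0037, 0.0043, 0.0, -0.0018, 0.0002], 'effort': [-0.0994, -40.8715, -31.3663, -0.0006, 0.0044, -0.0004], 'tool_pos': [0.6051, -0.0646, 0.0277], 'tool_rot': [-3.1352, -0.1935, -0.0036], 'contact_force': [0.2757, 0.0946, -0.5363], 'wrist_torque': [0.0273, -0.0254, 0.0001], 'opening': 0.0002}
```

View pics/c4.png

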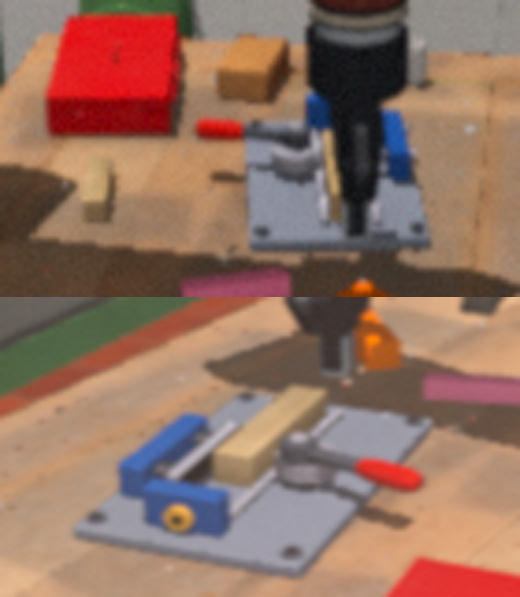

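View pics/wrist2.png

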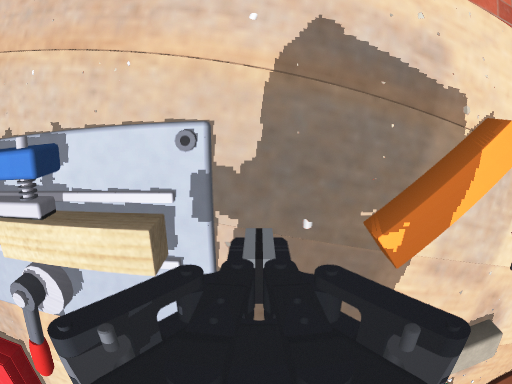

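>>> {"name": "play_rows", "arguments": {
  "motion": [
    [[1,0,-1.5,0,0,0,0],[1,0,-3,0,0,0,0],[1,0,-3.7,0,0,0,0],[1,0,-4.4,0,0,0,0],[1,0,-5,0,0,0,0],[1,0,-5.6,0,0,0,0],[1,0,-6.2,0,0,0,0],[1,0,-6.8,0,0,0,0],[1,0,-7.4,0,0,0,0],[1,0,-8,0,0,0,0],[1,0,-8,0,0,0,0]]
  ]
}}

```text
t: 4.4
tool_pos: [0.5952, 0.0154, 0.0277]
tool_rot: [-3.135, -0.194, -0.003]
contact_force: [-0.2, -0.4, -0.3]
opening: 0.0
```

```bash
python3 - <<'E'
from h import *
for n in('wrist','side'): snap(n,n+'3')
b=cv2.imread('pics/side3.png')[170:260,160:290]
cv2.imwrite('pics/c5.png',cv2.resize(b,(780,540),interpolation=2))
o=ctrl.get_obs();print({k:np.round(v,4).tolist() for k,v in o.items()})
E
```

```text
{'t': 4.5, 'q': [-0.1002, 0.1916, 1.8251, 0.001, 1.1228, 1.3467], 'dq': [-0.0029, -0.0001, 0.001, -0.0013, 0.0011, -0.0008], 'effort': [0.1484, -39.9208, -31.4958, 0.011, -0.0032, 0.0016], 'tool_pos': [0.5953, 0.015, 0.0277], 'tool_rot': [-3.135, -0.1937, -0.0035], 'contact_force': [-0.2168, 0.0376, -0.6928], 'wrist_torque': [-0.0116, -0.0242, 0.0471], 'opening': -0.0}
```

View pics/c5.png

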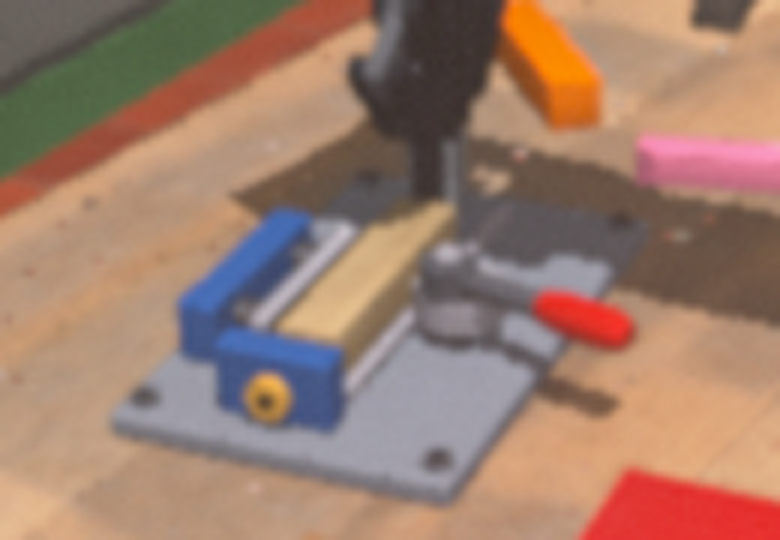

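View pics/wrist3.png

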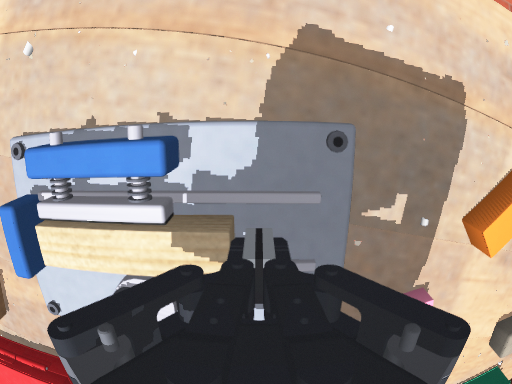

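>>> {"name": "play_rows", "arguments": {
  "motion": [
    [[1,0,-0.4,0,0,0,0],[1,0,-0.7,0,0,0,0],[1,0,-0.9,0,0,0,0],[1,0,-0.9,0,0,0,0]]
  ]
}}

```text
t: 5.0
tool_pos: [0.5942, 0.0241, 0.0278]
tool_rot: [-3.135, -0.194, -0.004]
contact_force: [-0.7, 0.1, 0.0]
opening: 0.0002
```

>>> {"name": "play_rows", "arguments": {
  "motion": [
    [[1,0,-0.15,0,0,0,0],[1,0,-0.3,0,0,0,0],[1,0,-0.3,0,0,0,0]]
  ]
}}

```text
t: 5.38
tool_pos: [0.5937, 0.0273, 0.0277]
tool_rot: [-3.135, -0.194, -0.003]
contact_force: [0.4, -0.1, 0.1]
opening: -0.0001
```

>>> {"name": "play_rows", "arguments": {
  "motion": [
    [[1,0,-0.15,0,0,0,0],[1,0,-0.25,0,0,0,0],[1,0,-0.25,0,0,0,0]]
  ]
}}

```text
t: 5.75
tool_pos: [0.5936, 0.0285, 0.0279]
tool_rot: [3.134, 0.194, 0.004]
contact_force: [0.1, -5.8, -0.1]
opening: 0.0
```

```bash
python3 - <<'E'
from h import *
for n in('wrist','side'): snap(n,n+'4')
a=cv2.imread('pics/wrist4.png')[100:310,0:310]
b=cv2.imread('pics/side4.png')[195:260,170:260]
cv2.imwrite('pics/c6.png',np.vstack([cv2.resize(a,(400,271),interpolation=2),cv2.resize(b,(400,289),interpolation=2)]))
o=ctrl.get_obs();print({k:np.round(v,4).tolist() for k,v in o.items()})
E
```

```text
{'t': 5.85, 'q': [-0.0767, 0.1889, 1.828, -0.0012, 1.1221, 1.3709], 'dq': [-0.0004, 0.0, 0.0015, 0.0001, 0.0014, 0.0017], 'effort': [3.2783, -39.6971, -31.143, 1.3197, 0.1719, 0.008], 'tool_pos': [0.5936, 0.0285, 0.0279], 'tool_rot': [3.1341, 0.1942, 0.0038], 'contact_force': [0.7478, -5.2391, 0.2481], 'wrist_torque': [-0.9326, -0.0292, -0.0107], 'opening': -0.0004}
```

View pics/c6.png

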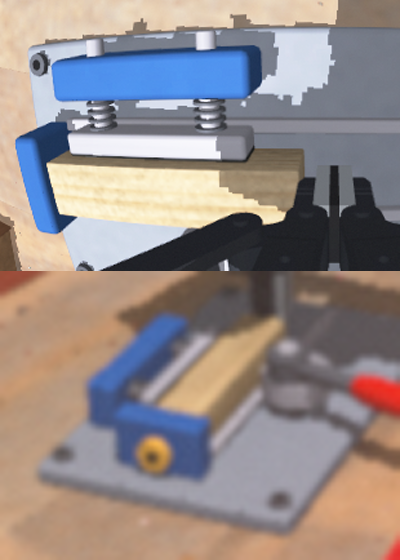

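>>> {"name": "play_rows", "arguments": {
  "motion": [
    [[1,0,0.6,0,0,0,0],[1,0,2,0,0,0,0],[1,0,3,-3,0,0,0],[1,0,3,-8,0,0,0],[1,-2,0,-10,0,0,4],[1,-5,-5,-10,0,0,9],[1,-9.4,-9.5,-10,0,0,14.3],[1,-9.4,-11.2,-10,0,0,14.3],[1,-9.4,-11.2,-10,0,0,14.3]]
  ]
}}

```text
t: 6.98
tool_pos: [0.4867, 0.1286, 0.1279]
tool_rot: [3.135, -0.194, 0.006]
contact_force: [0.6, 0.9, 0.3]
opening: 0.0001
```

```bash
python3 - <<'E'
from h import *
for n in('wrist','side'): snap(n,n+'5')
o=ctrl.get_obs();print({k:np.round(v,4).tolist() for k,v in o.items()})
d=np.load('pics/wrist1.npz');print(wonz(d,(153,228),.045),wonz(d,(100,155),.032))
E
```

```text
{'t': 7.075, 'q': [0.1092, -0.1557, 1.9909, -0.002, 1.3029, 1.8064], 'dq': [-0.0125, 0.0084, -0.003, -0.0, 0.0019, 0.0037], 'effort': [0.6222, -28.3466, -34.5288, 0.0237, 0.0105, -0.003], 'tool_pos': [0.4876, 0.1275, 0.128], 'tool_rot': [3.1341, -0.1976, 0.0059], 'contact_force': [-0.056, -0.267, 0.385], 'wrist_torque': [-0.0083, 0.0273, -0.0383], 'opening': 0.0001}
[0.44734658 0.15307758 0.045     ] [0.5302081  0.23469446 0.032     ]
```

View pics/wrist5.png

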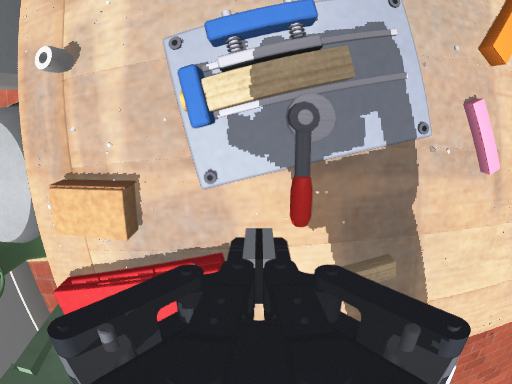

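View pics/side5.png

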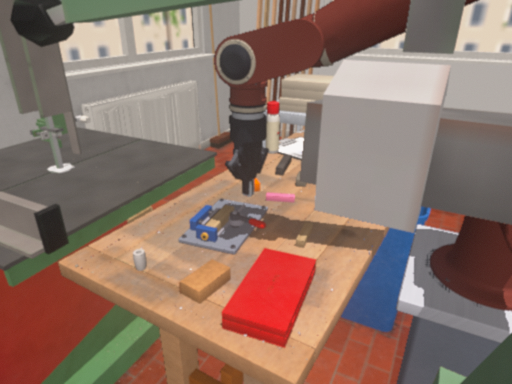

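>>> {"name": "play_rows", "arguments": {
  "motion": [
    [[1,0,0,4,0,0,0],[1,0,0,7.5,0,0,0],[1,0,0,9.8,0,0,0],[1,0,0,9.8,0,0,0],[1,0,0,9.8,0,0,0]]
  ]
}}

```text
t: 7.7
tool_pos: [0.4894, 0.1269, 0.0311]
tool_rot: [3.134, -0.199, 0.009]
contact_force: [-0.0, 0.8, 0.3]
opening: 0.0001
```

```bash
python3 - <<'E'
from h import *
for n in('wrist','side'): snap(n,n+'6')
o=ctrl.get_obs();print({k:np.round(v,4).tolist() for k,v in o.items()})
import math
th=.1243;t=np.array([.559,.056]);R=np.array([[math.cos(th),-math.sin(th)],[math.sin(th),math.cos(th)]])
piv=R@[-.007,.03]+t
rv=np.array(o['tool_rot']);M=cv2.Rodrigues(rv)[0]
print('pivot in tool',(M.T@(np.r_[piv,.03]-o['tool_pos'])).round(4))
E
```

```text
{'t': 7.8, 'q': [0.1081, -0.0182, 2.0423, -0.0022, 1.111, 1.8063], 'dq': [0.0056, -0.0078, 0.0056, -0.0, -0.0026, 0.0025], 'effort': [-0.0966, -30.0752, -31.0351, -0.009, -0.0061, -0.0017], 'tool_pos': [0.4896, 0.1272, 0.0317], 'tool_rot': [3.1345, -0.1985, 0.0105], 'contact_force': [0.9683, -0.0545, 1.0322], 'wrist_torque': [0.0277, 0.0597, 0.0363], 'opening': -0.0001}
pivot in tool [0.0636 0.0345 0.0021]
```

View pics/wrist6.png

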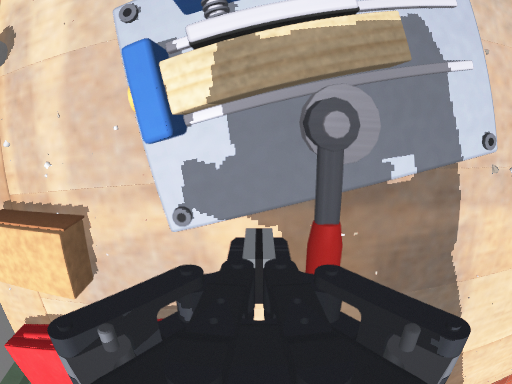

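```bash
python3 - <<'E'
from math import *
for a in range(0,97,8):
    r=radians(a);x,y=6.4,2.0
    print(a,round(6.4-(x*cos(r)+y*sin(r)),2),round(3.45-(-x*sin(r)+y*cos(r)),2))
E
```

```text
0 0.0 1.45
8 -0.22 2.36
16 -0.3 3.29
24 -0.26 4.23
32 -0.09 5.15
40 0.21 6.03
48 0.63 6.87
56 1.16 7.64
64 1.8 8.33
72 2.52 8.92
80 3.32 9.41
88 4.18 9.78
96 5.08 10.02
```

>>> {"name": "play_rows", "arguments": {
  "motion": [
    [[1,0,0.8,0,0,0,0],[1,0,1.45,0,0,0,0],[1,-0.22,2.36,0,0,0,-8],[1,-0.3,3.29,0,0,0,-16],[1,-0.26,4.23,0,0,0,-24],[1,-0.09,5.15,0,0,0,-32],[1,0.21,6.03,0,0,0,-40],[1,0.21,6.03,0,0,0,-40]]
  ]
}}

```text
t: 8.8
tool_pos: [0.4842, 0.0665, 0.032]
tool_rot: [3.012, 0.881, 0.01]
contact_force: [1.2, -0.5, -0.8]
opening: -0.0004
```

```bash
cat > look.py <<'E'
from h import *
import sys,math
n=sys.argv[1]
for k in('wrist','side'): snap(k,k+n)
o=ctrl.get_obs();print({k:np.round(v,4).tolist() for k,v in o.items()})
th=.1243;t=np.array([.559,.056]);R=np.array([[math.cos(th),-math.sin(th)],[math.sin(th),math.cos(th)]])
piv=R@[-.007,.03]+t
M=cv2.Rodrigues(np.array(o['tool_rot']))[0]
print('pivot in tool',(M.T@(np.r_[piv,.03]-o['tool_pos'])).round(4),'tool x angle jig deg',math.degrees(math.atan2(M[1,0],M[0,0])-th))
print('tcp jig',R.T@(np.array(o['tool_pos'])[:2]-t))
E
python3 look.py 7
```

```text
{'t': 8.9, 'q': [-0.0142, -0.0608, 2.0832, -0.0013, 1.1124, 0.988], 'dq': [0.0074, 0.0017, 0.0018, -0.0012, -0.0004, -0.0078], 'effort': [-0.1999, -28.8028, -31.4971, -0.0115, -0.026, -0.0079], 'tool_pos': [0.484, 0.067, 0.0318], 'tool_rot': [3.0122, 0.8811, 0.0096], 'contact_force': [0.0817, 1.1576, 0.2218], 'wrist_torque': [0.0405, 0.0101, 0.0142], 'opening': 0.0002}
pivot in tool [0.0639 0.0196 0.0022] tool x angle jig deg 25.48825275271798
tcp jig [-0.07308463  0.02020222]
```

View pics/wrist7.png

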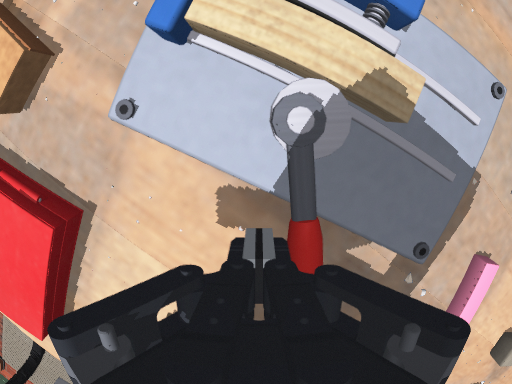

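>>> {"name": "play_rows", "arguments": {
  "motion": [
    [[1,-0.22,0.91,0,0,0,-8],[1,-0.3,1.84,0,0,0,-16],[1,-0.26,2.78,0,0,0,-24],[1,-0.09,3.7,0,0,0,-32],[1,0.21,4.58,0,0,0,-40],[1,0.63,5.42,0,0,0,-48],[1,0.63,5.42,0,0,0,-48]]
  ]
}}

```text
t: 9.78
tool_pos: [0.5185, 0.0248, 0.032]
tool_rot: [2.395, 2.026, 0.006]
contact_force: [-0.1, -0.5, 0.2]
opening: -0.0001
```

```bash
python3 look.py 8
```

```text
{'t': 9.875, 'q': [-0.0951, 0.012, 2.0115, -0.0011, 1.1111, 0.0718], 'dq': [-0.0005, -0.0035, 0.0036, -0.001, -0.0001, -0.0116], 'effort': [-0.0469, -31.8087, -31.4856, 0.0001, -0.0215, 0.001], 'tool_pos': [0.5184, 0.0248, 0.0321], 'tool_rot': [2.3941, 2.0254, 0.0066], 'contact_force': [-0.0926, 0.0715, 0.0393], 'wrist_torque': [-0.001, 0.0009, 0.0068], 'opening': 0.0001}
pivot in tool [0.0642 0.0196 0.0022] tool x angle jig deg 73.34007933206782
tcp jig [-0.04417046 -0.0259157 ]
```

View pics/wrist8.png

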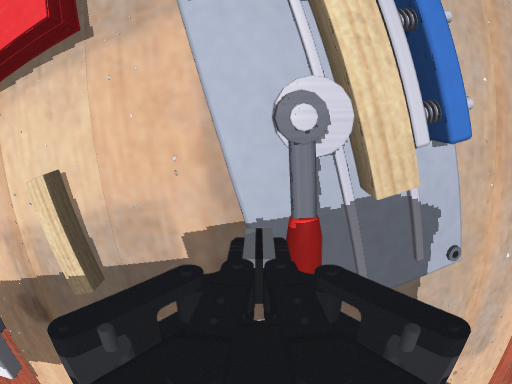

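>>> {"name": "play_rows", "arguments": {
  "motion": [
    [[1,-0.12,0.45,0,0,0,-4],[1,-0.22,0.91,0,0,0,-8],[1,-0.28,1.37,0,0,0,-12],[1,-0.28,1.37,0,0,0,-12]]
  ]
}}

```text
t: 10.38
tool_pos: [0.531, 0.0201, 0.032]
tool_rot: [2.172, 2.262, 0.005]
contact_force: [-1.2, 0.7, -0.3]
opening: -0.0001
```

```bash
python3 look.py 9
```

```text
{'t': 10.475, 'q': [-0.1019, 0.0413, 1.9816, -0.0009, 1.1121, -0.1427], 'dq': [-0.0008, 0.0012, -0.0002, -0.0012, -0.001, -0.0104], 'effort': [-0.5886, -33.3657, -32.2766, -0.1911, -0.4187, 0.0273], 'tool_pos': [0.5311, 0.02, 0.032], 'tool_rot': [2.1713, 2.2625, 0.0054], 'contact_force': [-1.3736, 1.2312, 0.3585], 'wrist_torque': [0.2067, 0.2045, 0.0276], 'opening': -0.0002}
pivot in tool [0.0641 0.0199 0.002 ] tool x angle jig deg 85.23299825691659
tcp jig [-0.03218158 -0.03221882]
```

View pics/wrist9.png

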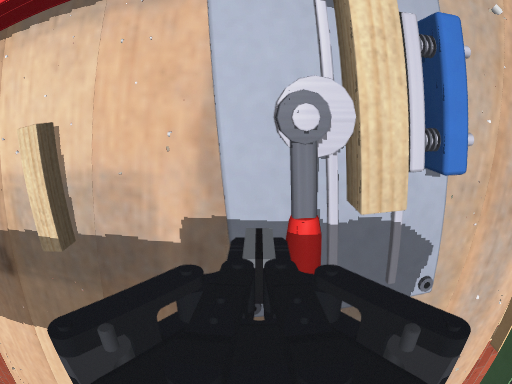

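>>> {"name": "play_rows", "arguments": {
  "motion": [
    [[1,-0.06,0.17,0,0,0,-1.5],[1,-0.1,0.34,0,0,0,-3],[1,-0.15,0.57,0,0,0,-5],[1,-0.15,0.57,0,0,0,-5]]
  ]
}}

```text
t: 10.98
tool_pos: [0.534, 0.0189, 0.0317]
tool_rot: [-2.073, -2.36, 0.003]
contact_force: [-13.6, 0.8, 10.2]
opening: 0.0
```

```bash
python3 look.py 10;  python3 - <<'E'
from h import *
snap('scene','scene10')
a=cv2.imread('pics/scene10.png')[150:230,180:320]
b=cv2.imread('pics/side10.png')[170:260,160:290]
cv2.imwrite('pics/c10.png',np.vstack([cv2.resize(a,(520,297),interpolation=2),cv2.resize(b,(520,300),interpolation=2)]))
E
```

```text
{'t': 11.075, 'q': [-0.1032, 0.0535, 1.9695, -0.0016, 1.12, -0.2316], 'dq': [-0.0007, 0.0006, 0.0016, -0.0026, -0.003, -0.0008], 'effort': [-0.5758, -31.0106, -34.4486, 0.1565, -3.3504, 0.0178], 'tool_pos': [0.534, 0.0189, 0.0317], 'tool_rot': [-2.0733, -2.36, 0.0031], 'contact_force': [-12.901, 0.2173, 9.8861], 'wrist_torque': [0.1063, 1.915, -0.0187], 'opening': 0.0001}
pivot in tool [0.0636 0.0227 0.0016] tool x angle jig deg 90.27639787308034
tcp jig [-0.02940605 -0.03374258]
```

View pics/wrist10.png

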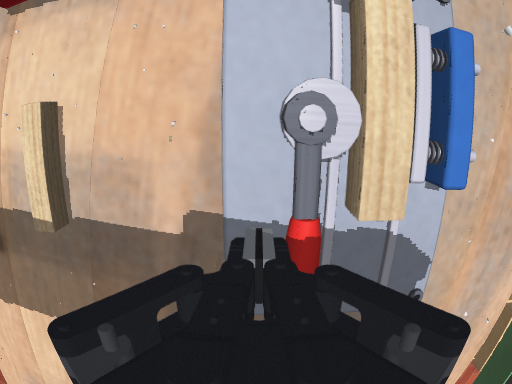

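View pics/c10.png

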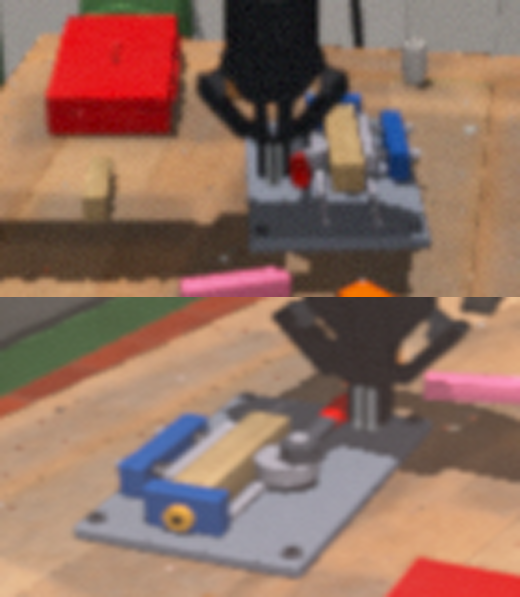

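>>> {"name": "play_rows", "arguments": {
  "motion": [
    [[1,0,-0.5,0,0,0,0],[1,0,-2,0,0,0,0],[1,0,-4,0,0,0,0],[1,0,-4,-4,0,0,0],[1,0,-4,-9,0,0,0],[1,0,-4,-14,0,0,0],[1,-3,0,-19,0,0,0],[1,-3,2,-20,0,0,0],[1,-3,2,-20,0,0,0],[1,-3,2,-20,0,0,0]]
  ]
}}

```text
t: 12.38
tool_pos: [0.5565, -0.0079, 0.2301]
tool_rot: [-2.072, -2.359, 0.005]
contact_force: [-0.9, -0.2, 0.0]
opening: 0.0003
```

```bash
python3 look.py 11;python3 - <<'E'
from h import *
b=cv2.imread('pics/side11.png')[185:260,170:280]
cv2.imwrite('pics/c11.png',cv2.resize(b,(770,525),interpolation=2))
E
```

```text
{'t': 12.475, 'q': [-0.1469, -0.107, 1.772, -0.0016, 1.4809, -0.2761], 'dq': [0.0002, 0.0017, -0.0056, -0.0019, -0.0009, 0.0001], 'effort': [-0.0722, -32.5297, -37.476, -0.0082, -0.0002, -0.0011], 'tool_pos': [0.5563, -0.0078, 0.2298], 'tool_rot': [-2.0714, -2.3583, 0.0058], 'contact_force': [0.0539, 0.6216, 0.0587], 'wrist_torque': [-0.0143, -0.0321, 0.025], 'opening': 0.0001}
pivot in tool [0.093  0.0049 0.1998] tool x angle jig deg 90.29048226131623
tcp jig [-0.01056426 -0.06292742]
```

View pics/wrist11.png

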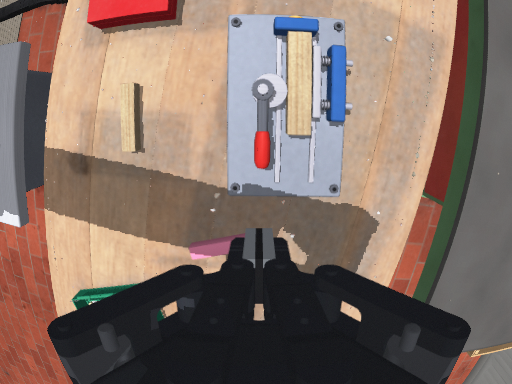

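View pics/c11.png

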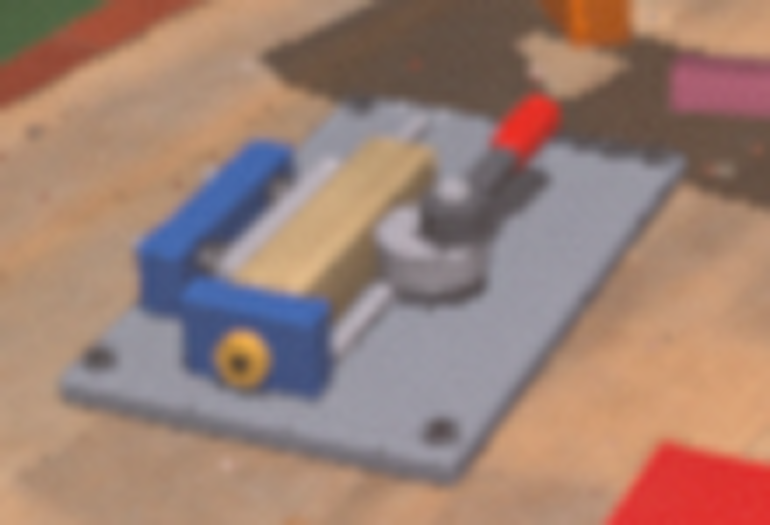

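Butted and lever along −y. Now I measure the lever angle, the blank-to-stop gap and the jaw travel in this view.

```bash
python3 - <<'E'
from jig import *
im=cv2.imread('pics/wrist11.png')
a=im[10:202,215:360];cv2.imwrite('pics/c12.png',cv2.resize(a,(453,600),interpolation=2))
hsv=cv2.cvtColor(im,cv2.COLOR_BGR2HSV)
m=((hsv[...,0]<6)|(hsv[...,0]>174))&(hsv[...,1]>180)&(hsv[...,2]>90);m[:115]=0;m[175:]=0;m[:,:245]=0;m[:,280:]=0
ys,xs=np.nonzero(m);print(len(xs),xs.mean(),ys.mean(),ys.min(),ys.max())
d=np.load('pics/wrist11.npz')
P=np.array([wonz(d,(x,y),.046)[:2] for x,y in zip(xs,ys)])
u,s,vt=np.linalg.svd(P-P.mean(0));v=vt[0]*np.sign(-vt[0][1])
print('handle axis world deg',np.degrees(np.arctan2(v[1],v[0])),P.mean(0))
E
```

```text
500 261.968 149.292 132 167
handle axis world deg -83.31351528450834 [0.55608967 0.01959401]
```

View pics/c12.png

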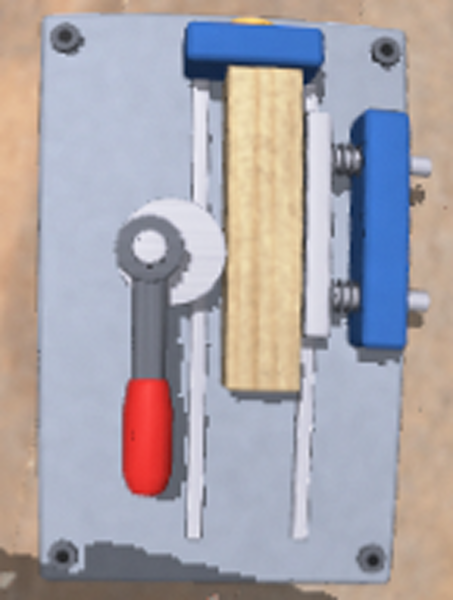

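```bash
python3 - <<'E'
from jig import *
d=np.load('pics/wrist11.npz');s=453/145
c=lambda x,y:(215+x/s-.34,10+y/s-.34)
C=[(-.05,.13),(.095,.13),(.095,-.1),(-.05,-.1)]
W=[wonz(d,c(*p),.012) for p in[(44,15),(408,27),(387,581),(41,579)]]
th,t,r=fit(C,W);print(np.degrees(th),t,r.round(4).tolist())
R=np.array([[np.cos(th),-np.sin(th)],[np.sin(th),np.cos(th)]])
J=lambda p:(R.T@(p[:2]-t)).round(4)
print('stop top edge',J(wonz(d,c(255,70),.044)),'blank near end',[J(wonz(d,c(*p),.039)) for p in((226,387),(299,389))],'far',J(wonz(d,c(265,67),.039)))
print('jaw face/top edges',[J(wonz(d,c(*p),.038)) for p in((308,200),(330,200))],'blank sides',[J(wonz(d,c(*p),.039)) for p in((226,200),(303,200))])
print('pivot',J(wonz(d,c(150,246),.052)),'rail',[J(wonz(d,c(*p),.018)) for p in((201,85),(194,535))])
E
```

```text
6.734802899157306 [0.55854218 0.05738285] [[0.0012, -0.0019], [-0.0001, -0.0001], [-0.0021, 0.0013], [0.0009, 0.0007]]
stop top edge [0.0293 0.0963] blank near end [array([ 0.021 , -0.0196]), array([ 0.0476, -0.0195])] far [0.0335 0.0991]
jaw face/top edges [array([0.0495, 0.0497]), array([0.0575, 0.0502])] blank sides [array([0.0198, 0.0481]), array([0.0475, 0.0494])]
pivot [-0.007   0.0295] rail [array([0.0118, 0.0967]), array([ 0.012 , -0.0791])]
```

```bash
python3 -c "
from station import ctrl
print(ctrl.finish_job(), ctrl.get_obs()['t'])"
```

```text
the job is handed in; nothing more can be done
the job is handed in; nothing more can be done
```

I pushed the blank along its lane with the closed fingertips until it butted against the blue end stop. Then I swung the red cam lever round until it was fully shut and backed the hand off about 20 cm above the table. The job was handed in at about 12.5 s, well inside the 54 s limit.

**What the last checks showed**
- **Blank:** its near end was measured at jig y ≈ −19.6 mm, against −20 mm when butted. The push had stalled at about 5.8 N. It had moved about 4 mm towards the jaw.
- **Jaw:** its face was about 3–4 mm back from its rest position, which matches a clamped blank.
- **Lever:** the handle pointed along −83.3° in the world frame, and the jig's −y direction was also −83.3°, so it is at the shut position to within about 1°.
- **Bystanders:** the hand made no contact near them, but I did not re-measure their positions. In the last pictures, those in view appeared unmoved.

**What disagreed**
- The first side-camera estimate of the jig was about 5 mm off the wrist-camera estimate. I used the wrist one, and it fitted the pivot and the blank.
- At the lever's hard stop the wrist read about 13 N sideways plus about 10 N upward. The upward part was probably the finger rubbing or flaring on the handle. It went away when the hand withdrew, and both are well below the limits.

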